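Stamp the inspection seal on a bracket

ROBOT

A 6-joint arm with a two-finger parallel gripper is mounted at the origin on the work surface. World frame = base frame: x ahead of the robot, y to its left, z up, the work surface at z = 0. Lengths are in m, angles in rad, forces in N, time in s.
With the tool pointing down it reaches from about 0.3 to 0.875 m from the base axis. Payload 6.4 kg.
Tool frame: the origin (TCP) lies midway between the tips of the shut fingers; the grasp point (between the pads) lies 19 mm behind it; x points along the fingers, y is the direction in which the jaws open and shut, and the axes are right-handed (so a half turn about x gives the same grasp; the last joint's range is limited). The gripper opens to 85 mm and grips with 20 to 120 N. Pads are 22 mm wide; open, the fingers measure 114 mm over their backs; the gripper's body (76 mm by 85 mm) begins 54 mm behind the grasp point. The pads swing forward as they close: fully open they stand 13 mm farther back than shut.
Start: joints at [1.001, 0.181, 1.607, -0, 1.354, -0.206], TCP at [0.205, 0.537, 0.231] pointing down, gripper open.
Joint ranges: [-2.99, 2.99], [-0.89, 2.07], [0.3, 2.58], [-1.14, 4.28], [0, 2.63], [-3.12, 3.12]. Speed limits (rad/s): [2.57, 2.57, 3.01, 3.14, 3.14, 3.14].

INTERFACE

Orientations are given as a unit quaternion [w, x, y, z].
In Python, from bench import ctrl gives the robot as it stands.
- The arm moves only by the tool step_arm, never from a script. Its argument "motion" is a list of rows, each a list of 7 numbers: the shift along the tool's x, y, z in mm, then the turn, a rotation vector about the tool's x, y, z in degrees, then the closure in counts, from 0 (fully open) to 255 (shut). In form: [[tx, ty, tz, rx, ry, rz, hand], ...]. A call has 1 to 10 rows; each row is the pose to reach, as a shift and turn from the pose commanded when the call began, along the tool's axes at that moment; what a row does not reach only later rows make up. A row lasts 1/8 s, in which the tool goes at most 62.5 mm and 10.7 degrees, less where a joint would pass 70% of its speed; a pose out of reach is approached as far as the arm can. A call with a gripper value outside its range is refused whole. The fingers move at their own pace and stop on an object; the grip force is fixed at half the most. Time passes only in rows, so rows that repeat a pose let the fingers close. It gives the time, the measured TCP pose, the force and the opening at its end, in the units of the state.
- ctrl.get_obs(): the state, without advancing time (a new reading comes with each control period).
- ctrl.camera(name): name is "side" or "top"; returns (picture, depth): 400x640x3 uint8, red, green, blue; 400x640 float32, m along the optical axis (not along the pixel's ray), 0 where there is no reading.
- ctrl.camera_info(name): a dict with "fx", "fy", "cx", "cy" (pixels), "T" (4x4, takes a point from camera to world coordinates). Camera axes: x right, y down, z forward; pixel columns grow to the right and rows downward; lengths in m; the calibration is good to about 2 mm. A picture is of the moment at which its call begins. camera_info takes no time and is no camera call.
- ctrl.hand_in(): hands the job in, once; it reports no verdict.
The state is a dict: "time_s": time; "q": joint angles; "dq": joint speeds; "joint_efforts": joint torques, N m; "eef_pos": TCP position; "eef_rot": TCP orientation; "wrist_force": force on the tool from outside, world axes, zero at the start; "torque": the same for the moment, N m; "opening": opening from 0.0 (shut) to 1.0 (fully open).
Only numpy, scipy, OpenCV 4.12 (cv2) and the standard library are available. Lean on these libraries where they do the work, as an engineer would, in place of code of your own. Each camera call takes 0.05 s, during which the arm holds its last target. There are 200 camera calls.

TASK

Take the square-handled seal punch out of its rest and press its flat face squarely and centrally on the brass seal of the bracket on the screw stand, gently and firmly until all four pips are fully sunk, holding it steady for a second. Lift it straight off without sliding it over the seal, stand it upright back in the rest it came from and let go. Leave everything else where it is and never press harder than 25 N.

Things in the scene. Friction and masses are not known exactly. Their poses are not given: they have to be found in the camera images.
- punch_mid (a point): Centre, half-way up, of the steel seal punch (200 to 325 g, 100 mm tall, upright in its rest). From below: round flat foot 30 mm across, 14 mm high; neck 18 mm across; dark square handle 22 x 22 mm from 28 to 96 mm above the face; round top. z up along it; x, y square to the handle's flats. Grip two opposite flats about 62 mm above the face (12 mm above this point).
- punch_face (a point): Centre of the punch's flat stamping face (its underside), 50 mm below punch_mid; same axes.
- rest: Rest of the seal punch: dark steel round cup fixed to the bench, 54 mm across, 14 mm high, 42 mm across inside; origin at the centre of its underside. Its inner floor is 4 mm above the bench; the punch stands loosely on it. An identical cup about 0.1 to 0.2 m away holds the pricker.
- stand: Red screw stand fixed to the bench, base 110 mm across; origin at the centre of its underside, z up. It carries a riveted aluminium bracket 120 x 90 mm whose brass seal (42 mm disc) is centred exactly over this origin. Four flat brass pips 8 mm thick, each 9.5 mm from the centre, stand in a square on the disc, their tops 5 mm above it.
- stand_neck (a point): Top of the stand's fixed red base, on its axis, 45 mm above the bench (under the seal). Above it the screw is set to a height that differs each time and is not reported: the pip tops start somewhere from 92 to 132 mm above the bench, so feel for them.
- seal_axis (a point): Fixed point on the seal's vertical axis 100 mm above the bench, NOT the seal's height. The bracket lies on a rubber cushion giving 1 mm per 6 N, straight down, up to 8 mm. The pips sink together at about 10 N in all, more if pressed fast (0.4 N in all per mm/s); once sunk, only the cushion gives. 15 to 20 N of slow pressing (10 mm/s or less) sinks them fully; over 25 N ruins the seal.
- pip0 (a joint): Sinking of seal pip 0, in m: 0 standing proud, 0.004 fully sunk; it stays where it is left. Sunk counts from 0.003.
- pip1 (a joint): Sinking of seal pip 1, in m: 0 standing proud, 0.004 fully sunk; it stays where it is left. Sunk counts from 0.003.
- pip2 (a joint): Sinking of seal pip 2, in m: 0 standing proud, 0.004 fully sunk; it stays where it is left. Sunk counts from 0.003.
- pip3 (a joint): Sinking of seal pip 3, in m: 0 standing proud, 0.004 fully sunk; it stays where it is left. Sunk counts from 0.003.
- pricker: Bystander: slender round steel pricker standing point up in the other cup, 110 mm tall, 14 mm thick with a 26 mm foot; origin at the centre of its underside.
- hammer: Bystander: hammer lying on the bench; origin on its underside.
- driver: Bystander: wooden-handled screwdriver lying on the bench.
- wrench: Bystander: steel wrench lying on the bench.
- sprocket: Bystander: steel sprocket 112 mm across, 20 mm high, lying flat; origin at the centre of its underside.
- tube: Bystander: white paper tube 56 mm across, 160 mm tall, standing upright; origin at the centre of its underside.
- oil: Bystander: grey oil bottle 56 mm across, 140 mm tall, standing; origin at the centre of its underside.
Mind the look-alikes: they are no part of the job. What is shaped like the part that bears punch_mid but orange or purple is not meant.

How it is judged:
On the way, in this order (a step that is already met when the one before it is completed fails the run):
1. the punch stands square (within 0.09 rad) and centred (within 5 mm) on the seal under more than 5 N, with all four pips sunk at least 3 mm, for half a second (value of joint each of pip0, pip1, pip2, pip3 above 0.003 m and contact force between punch and stand above 5 N and horizontal distance between punch_face and stand below 0.005 m and angle between punch_face's own z axis and vertical below 0.09 rad), for 0.5 s.
2. the punch is lifted off the seal straight up: clear of it while still within 8 mm of its centre (contact force between punch and stand below 0.2 N and horizontal distance between punch_face and stand below 0.008 m), for 0.05 s.
At the end, for the whole second after the job is handed in: All four pips sunk at least 3 mm; the seal punch released, at rest and upright (within 0.1 rad), down on the floor of its own rest (centre within 10 mm of the rest's centre) (value of joint each of pip0, pip1, pip2, pip3 above 0.003 m and horizontal distance between punch_mid and rest below 0.01 m and height (world z) of punch_face below 0.008 m and angle between punch_mid's own z axis and vertical below 0.1 rad and linear speed of punch below 0.02 m/s); the robot touches nothing.
It fails at once if the punch presses the seal or its stand with more than 25 N (contact force between punch and stand above 25 N).
It fails at once if the punch touches the seal or its stand (over 1.5 N) more than 6 mm off the seal's centre, or slides that far (contact force between punch and stand above 1.5 N and horizontal distance between punch_face and stand above 0.006 m).
It fails at once if the robot itself presses on the stand or seal (contact force between any of the fingers, the arm and stand above 2 N).
It fails at once if a bystander (pricker, hammer, screwdriver, wrench, sprocket, tube, bottle) is moved more than 30 mm (distance of any of pricker, hammer, driver, wrench, sprocket, tube, oil from where it was at the start of the episode above 0.03 m).
It also fails if it takes over 67 s, if anything falls off the work surface, if the arm or the gripper's body presses on something with over 40 N, if the wrist force passes 120 N, or if a joint passes its speed limit or range.

## Working session

There is one attempt and no reset: what is moved stays moved. The work goes in short steps, Python scripts to look and compute and a tool call to move; the robot and the scene stay as the last step left them, time stands still between calls to the robot, and variables do not carry over. Pictures are saved under pics/ and viewed, about 8 in all and at most 12, crops included, and the job is handed in when it is done.

Besides the shell and the picture viewer there is one more tool, called after "Request:" as name(argument=value, ...) on one line, values as JSON. step_arm: Moves the arm, as the interface text tells. Its arguments: {"type":"object","properties":{"motion":{"type":"array","items":{"type":"array","items":{"type":"number"}}}},"required":["motion"]}

```bash
ls; mkdir -p pics
python3 - <<'E'
from bench import ctrl
import cv2,numpy as np
o=ctrl.get_obs();print({k:np.round(v,3) for k,v in o.items()})
for n in("side","top"):
    p,d=ctrl.camera(n);i=ctrl.camera_info(n);print(n,i)
    cv2.imwrite(f"pics/{n}0.png",p[:,:,::-1]);np.savez(f"{n}0.npz",p=p,d=d,T=i["T"],k=[i[a] for a in("fx","fy","cx","cy")])
E
```

```text
pics
{'time_s': np.float64(0.0), 'q': array([ 1.001,  0.182,  1.608,  0.   ,  1.354, -0.206]), 'dq': array([-0.002,  0.001, -0.001, -0.002,  0.001,  0.001]), 'joint_efforts': array([ 1.0000e-03, -4.4485e+01, -3.5136e+01, -0.0000e+00,  8.0000e-03,
       -0.0000e+00]), 'eef_pos': array([0.204, 0.537, 0.23 ]), 'eef_rot': array([ 0.695,  0.127,  0.696, -0.128]), 'wrist_force': array([ 0.089, -0.699,  0.1  ]), 'torque': array([0.014, 0.014, 0.031]), 'opening': np.float64(1.001)}
side {'fx': 449.25328763839383, 'fy': 449.25328763839383, 'cx': 316.3479966743031, 'cy': 190.8789070544264, 'T': array([[ 0.71049832, -0.55182531,  0.43667031,  0.02671581],
       [-0.70355226, -0.54437386,  0.45680556, -0.56037357],
       [-0.01436496, -0.63177997, -0.77501466,  1.00162465],
       [ 0.        ,  0.        ,  0.        ,  1.        ]])}
top {'fx': 465.5163921328442, 'fy': 465.5163921328442, 'cx': 324.14211901272904, 'cy': 197.97241360405113, 'T': array([[ 0.01623064, -0.99911832,  0.03871886,  0.47993259],
       [-0.99979605, -0.01668271, -0.01138138, -0.01007831],
       [ 0.01201728, -0.03852624, -0.99918533,  1.47954464],
       [ 0.        ,  0.        ,  0.        ,  1.        ]])}
```

View pics/top0.png

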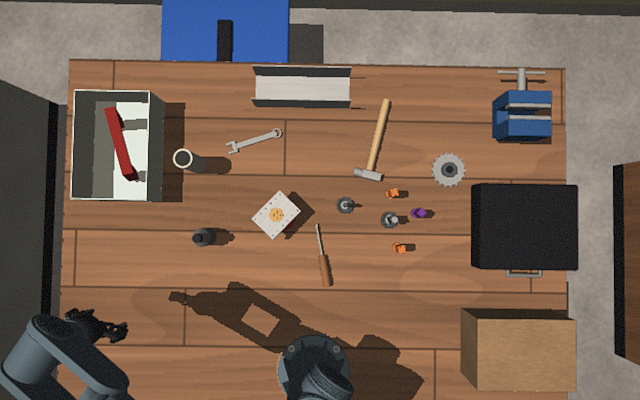

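View pics/side0.png

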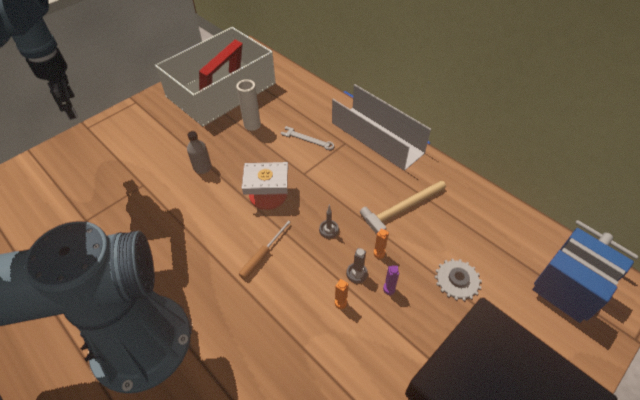

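The top view shows the punch in its cup at about (391,219), the pricker at (345,205) and the seal at (277,214). The orange and purple look-alikes are at (394,193), (402,247) and (420,213). The side view has the punch at (358,265) and the seal at (265,175). Next I'll zoom in.

```bash
cat > h.py <<'E'
import numpy as np,cv2
def load(n):
    z=np.load(n+".npz");return z["p"],z["d"],z["T"],z["k"]
def world(d,T,k):
    v,u=np.mgrid[:d.shape[0],:d.shape[1]]
    P=np.stack([(u-k[2])/k[0]*d,(v-k[3])/k[1]*d,d],-1)
    return P@T[:3,:3].T+T[:3,3]
def proj(X,T,k):
    c=(np.atleast_2d(X)-T[:3,3])@T[:3,:3]
    return np.c_[c[:,0]/c[:,2]*k[0]+k[2],c[:,1]/c[:,2]*k[1]+k[3]]
E
python3 - <<'E'
from h import *
t=load("top0");s=load("side0")
a=cv2.resize(t[0][170:260,245:435],None,fx=4,fy=4,interpolation=cv2.INTER_CUBIC)[:, :760]
b=cv2.resize(s[0][225:305,315:415],None,fx=4,fy=4,interpolation=cv2.INTER_CUBIC)[:230]
c=cv2.resize(s[0][150:210,225:305],None,fx=4,fy=4,interpolation=cv2.INTER_CUBIC)[:230]
m=np.zeros((595,760,3),np.uint8);m[:360]=a;m[365:595,:400]=b;m[365:595,410:730]=c
cv2.imwrite("pics/crop0.png",m[:,:,::-1])
for n,D,boxes in(("top",t,dict(punch=(375,200,405,232),pr=(333,193,360,218),seal=(250,188,304,242))),("side",s,dict(punch=(343,245,372,285),seal=(240,158,292,210)))):
    W=world(*D[1:]);
    for nm,(x0,y0,x1,y1) in boxes.items():
        w=W[y0:y1,x0:x1].reshape(-1,3);w=w[D[1][y0:y1,x0:x1].ravel()>0]
        print(n,nm,[(round(lo,3),(w[:,2]>lo).sum(),*np.round(np.median(w[w[:,2]>lo],0),4),*np.round(np.ptp(w[w[:,2]>lo],0),3)) for lo in(0.01,.03,.09,.1) if (w[:,2]>lo).any()])
E
```

```text
top punch [(0.01, np.int64(168), np.float64(0.4742), np.float64(-0.229), np.float64(0.023), np.float64(0.073), np.float64(0.075), np.float64(0.099)), (0.03, np.int64(82), np.float64(0.4745), np.float64(-0.2302), np.float64(0.1007), np.float64(0.025), np.float64(0.026), np.float64(0.073)), (0.09, np.int64(59), np.float64(0.4746), np.float64(-0.233), np.float64(0.1027), np.float64(0.024), np.float64(0.026), np.float64(0.019)), (0.1, np.int64(45), np.float64(0.4746), np.float64(-0.2333), np.float64(0.1037), np.float64(0.024), np.float64(0.023), np.float64(0.009))]
top pr [(0.01, np.int64(125), np.float64(0.5164), np.float64(-0.09), np.float64(0.0162), np.float64(0.05), np.float64(0.048), np.float64(0.105)), (0.03, np.int64(22), np.float64(0.5168), np.float64(-0.0906), np.float64(0.0866), np.float64(0.012), np.float64(0.013), np.float64(0.079)), (0.09, np.int64(9), np.float64(0.5165), np.float64(-0.0906), np.float64(0.0933), np.float64(0.006), np.float64(0.006), np.float64(0.023)), (0.1, np.int64(4), np.float64(0.5178), np.float64(-0.0918), np.float64(0.1048), np.float64(0.003), np.float
[... 761 characters left out ...]
nt64(122), np.float64(0.4704), np.float64(-0.2368), np.float64(0.1009), np.float64(0.099), np.float64(0.047), np.float64(0.018)), (0.1, np.int64(69), np.float64(0.4739), np.float64(-0.2351), np.float64(0.1032), np.float64(0.099), np.float64(0.042), np.float64(0.008))]
side seal [(0.01, np.int64(1766), np.float64(0.4731), np.float64(0.1069), np.float64(0.0853), np.float64(0.145), np.float64(0.147), np.float64(0.087)), (0.03, np.int64(1399), np.float64(0.4777), np.float64(0.1114), np.float64(0.0861), np.float64(0.145), np.float64(0.147), np.float64(0.066)), (0.09, np.int64(88), np.float64(0.4818), np.float64(0.1189), np.float64(0.0911), np.float64(0.118), np.float64(0.094), np.float64(0.007))]
```

View pics/crop0.png

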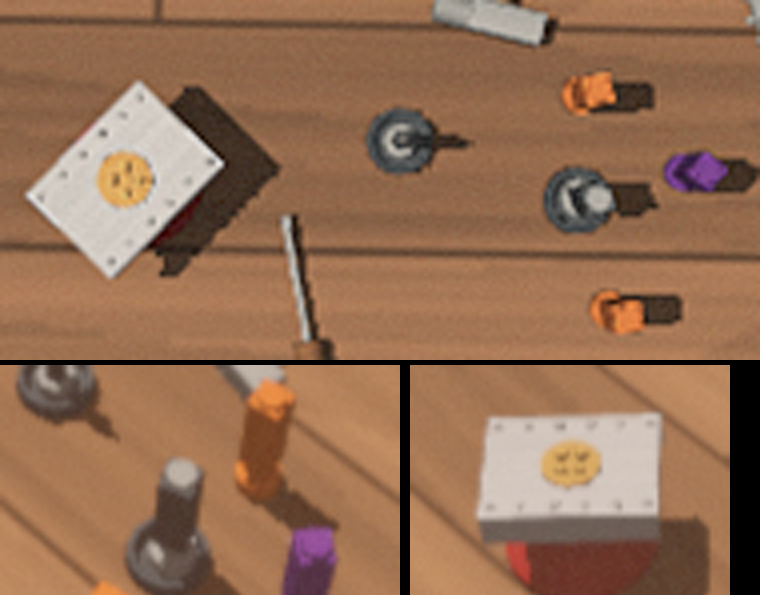

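```bash
cat > fit.py <<'E'
from h import *
from scipy.optimize import least_squares
t=load("top0");s=load("side0")
pts=[]
for D,(x0,y0,x1,y1) in((t,(375,200,405,232)),(s,(340,243,370,288))):
    W=world(*D[1:])[y0:y1,x0:x1].reshape(-1,3)
    m=(W[:,2]>.036)&(W[:,2]<.092)&(np.hypot(W[:,0]-.474,W[:,1]+.232)<.022);pts.append(W[m]);print(m.sum(),W[m].mean(0))
P=np.vstack(pts)
def res(p,P=P):
    c,S=np.cos(p[2]),np.sin(p[2]);x=P[:,0]-p[0];y=P[:,1]-p[1]
    return np.maximum(abs(c*x+S*y),abs(-S*x+c*y))-.011
for y0 in np.radians([0,15,30,45,60,75]):
    r=least_squares(res,[.474,-.232,y0],loss="soft_l1",f_scale=.001);print(np.round(r.x[:2],4),np.degrees(r.x[2])%90,r.cost*1e6)
    r=least_squares(res,[.474,-.232,y0],loss="soft_l1",f_scale=.001,args=(pts[1],));print("  side",np.round(r.x[:2],4),np.degrees(r.x[2])%90,r.cost*1e6)
# tops
W=world(*t[1:]);w=W[195:235,375:410].reshape(-1,3);w=w[w[:,2]>.098];print("top top",w.mean(0),len(w))
W=world(*s[1:]);w=W[243:288,340:370].reshape(-1,3);w=w[(w[:,2]>.098)&(abs(w[:,0]-.474)<.03)];print("side top",w.mean(0),len(w))
# brass, colours
for n,D in(("top",t),("side",s)):
    hsv=cv2.cvtColor(D[0],cv2.COLOR_RGB2HSV);W=world(*D[1:])
    box=(255,190,300,240) if n=="top" else (240,158,292,192)
    sub=hsv[box[1]:box[3],box[0]:box[2]];m=(sub[...,1]>110)&(sub[...,2]>110)&(W[box[1]:box[3],box[0]:box[2],2]>.07)
    v,u=np.nonzero(m);w=W[box[1]:box[3],box[0]:box[2]][m]
    uv=np.array([(u.min()+u.max())/2+box[0],(v.min()+v.max())/2+box[1]])
    print(n,"brass",m.sum(),"ctr px",uv,(u.mean()+box[0],v.mean()+box[1]),"xyz",w.mean(0),np.ptp(w,axis=0),np.percentile(w[:,2],[5,25,50,75,95]))
W=world(*t[1:])
for nm,(x0,y0,x1,y1) in dict(o1=(380,183,406,203),o2=(388,237,412,256),pu=(409,203,434,222),tube=(170,145,196,172),oil=(190,225,216,248),ham=(345,95,395,185)).items():
    w=W[y0:y1,x0:x1].reshape(-1,3);w=w[w[:,2]>.012];print(nm,w.min(0).round(3),w.max(0).round(3))
E
python3 fit.py
```

```text
25 [ 0.47481462 -0.22569335  0.06457759]
132 [ 0.46900604 -0.23703593  0.06424722]
[ 0.4766 -0.2324] 18.85662457411809 67.00056886679175
  side [ 0.4765 -0.2318] 19.286232825980523 35.435547259663466
[ 0.4766 -0.2324] 18.856586344609397 67.0005688670399
  side [ 0.4765 -0.2317] 17.441998464566755 35.57506960560659
[ 0.4766 -0.2324] 18.85653516900279 67.0005688694837
  side [ 0.4765 -0.2319] 19.75618298041065 35.511096693889314
[ 0.4766 -0.2324] 18.856648454436435 67.0005688673213
  side [ 0.4765 -0.2319] 19.756190952696915 35.511096694013894
[ 0.4766 -0.2324] 18.856655394233336 67.00056886757389
  side [ 0.4765 -0.2319] 19.756182888965277 35.511096693888206
[ 0.4766 -0.2324] 18.85658633674835 67.00056886704004
  side [ 0.4765 -0.2317] 17.441998719712174 35.575069605605044
top top [ 0.47884236 -0.21476894  0.2197426 ] 59
side top [ 0.47504032 -0.23266872  0.10268189] 75
top brass 133 ctr px [270.5 210. ] (np.float64(275.5563909774436), np.float64(214.21052631578948)) xyz [0.48261556 0.11675689 0.10007552] [0.03582129 0.14501886 1.40139803] [0.08426185 0.08714572 0.08943391 0.0923015  0.09557747]
side brass 117 ctr px [274.  175.5] (np.float64(264.8205128205128), np.float64(174.5042735042735)) xyz [0.47458332 0.10589908 0.10551366] [0.47445168 0.69743559 0.917581  ] [0.08562692 0.08827478 0.08999516 0.09157716 0.09491757]
o1 [ 0.48  -0.246  0.012] [ 0.568 -0.01   1.48 ]
o2 [ 0.376 -0.296  0.013] [ 0.402 -0.245  0.107]
pu [ 0.48  -0.33   0.012] [ 0.512 -0.01   1.48 ]
tube [ 0.48  -0.01   0.014] [0.668 0.407 1.48 ]
oil [ 0.386 -0.01   0.015] [0.48  0.366 1.48 ]
ham [ 0.48  -0.245  0.012] [ 0.856 -0.01   1.48 ]
```

Run:
```python
from h import *
from scipy.spatial.transform import Rotation as R
t=load("top0");s=load("side0")
cs={}
for n,D,box in(("top",t,(258,196,296,234)),("side",s,(240,158,292,192))):
    W=world(*D[1:]);x0,y0,x1,y1=box
    hsv=cv2.cvtColor(D[0],cv2.COLOR_RGB2HSV)
    m=((hsv[...,1]>90)&(hsv[...,2]>90)&(D[1]>0)&(W[...,2]>.078)&(W[...,2]<.15)).astype(np.uint8)
    mm=np.zeros_like(m);mm[y0:y1,x0:x1]=m[y0:y1,x0:x1]
    c,l,st,ce=cv2.connectedComponentsWithStats(mm);i=1+st[1:,4].argmax();w=W[l==i]
    cn=max(cv2.findContours((l==i).astype(np.uint8),0,1)[0],key=cv2.contourArea);e=cv2.fitEllipse(cv2.convexHull(cn))
    print(n,st[i],ce[i],e,w.mean(0).round(4),np.median(w,0).round(4))
    cs[n]=(np.array(e[0]),D)
# triangulate
A=[];b=[]
for n,(c,D) in cs.items():
    T,k=D[2],D[3];d=T[:3,:3]@[(c[0]-k[2])/k[0],(c[1]-k[3])/k[1],1];d/=np.linalg.norm(d);M=np.eye(3)-np.outer(d,d);A.append(M);b.append(M@T[:3,3])
X=np.linalg.solve(sum(A),sum(b));print("seal disc",X,[np.linalg.norm(a@X-q) for a,q in zip(A,b)])
for Z in(.088,.090,.095):
  for n,(c,D) in cs.items():
    T,k=D[2],D[3];d=T[:3,:3]@[(c[0]-k[2])/k[0],(c[1]-k[3])/k[1],1];print(Z,n,(T[:3,3]+d*(Z-T[2,3])/d[2]).round(4))
W=world(*t[1:])
for nm,(x0,y0,x1,y1) in dict(o1=(380,183,406,203),o2=(388,237,412,256),pu=(409,203,434,222),tube=(170,145,196,172),oil=(190,225,216,248),ham=(345,95,395,185)).items():
    w=W[y0:y1,x0:x1].reshape(-1,3);w=w[(w[:,2]>.03 if nm!="ham" else w[:,2]>.012)&(w[:,2]<.3)];print(nm,w.min(0).round(3),w.max(0).round(3))
q=[.695,.127,.696,-.128];print(R.from_quat(np.roll(q,-1)).as_matrix().round(3))
```

```text
top [269 208  14  14 146] [275.53424658 214.46575342] ((275.515380859375, 214.484619140625), (13.127212524414062, 13.184222221374512), 45.0) [0.4822 0.1182 0.0895] [0.4821 0.118  0.0894]
side [258 169  15  12 129] [264.58914729 174.25581395] ((264.6490783691406, 174.3193359375), (10.965069770812988, 14.454811096191406), 83.71621704101562) [0.483  0.1181 0.0898] [0.4822 0.1189 0.0899]
seal disc [0.48247156 0.11791081 0.0899668 ] [np.float64(0.0004312206670336592), np.float64(0.00043122066703362767)]
0.088 top [0.4821 0.1184 0.088 ]
0.088 side [0.4838 0.1191 0.088 ]
0.09 top [0.4821 0.1182 0.09  ]
0.09 side [0.4828 0.1176 0.09  ]
0.095 top [0.4821 0.1177 0.095 ]
0.095 side [0.4803 0.1139 0.095 ]
o1 [ 0.544 -0.246  0.033] [ 0.567 -0.222  0.107]
o2 [ 0.376 -0.271  0.037] [ 0.4   -0.247  0.107]
pu [ 0.485 -0.33   0.032] [ 0.512 -0.303  0.107]
tube [0.611 0.349 0.03 ] [0.668 0.407 0.166]
oil [0.386 0.309 0.032] [0.44  0.366 0.148]
ham [ 0.595 -0.245  0.012] [ 0.856 -0.084  0.104]
[[-0.002  0.355  0.935]
 [-0.001  0.935 -0.355]
 [-1.    -0.002 -0.001]]
```

Request:
step_arm(motion=[[0,-623,527,0,0,0,40],[0,-623,527,0,0,0,40],[0,-623,527,0,0,0,40],[0,-623,527,0,0,0,40],[0,-623,527,0,0,0,40],[0,-623,527,0,0,0,40],[0,-623,527,0,0,0,40],[0,-623,527,0,0,0,40],[0,-623,527,0,0,0,40],[0,-623,527,0,0,0,40]])

```text
time_s: 1.35
eef_pos: [0.4122, -0.0543, 0.2313]
eef_rot: [0.696, 0.128, 0.695, -0.128]
wrist_force: [0.9, 0.2, 0.6]
opening: 0.84
```

Request:
step_arm(motion=[[0,-144,123,-39.7,0,0,40],[0,-144,123,-39.7,0,0,40],[0,-144,123,-39.7,0,0,40],[0,-144,123,-39.7,0,0,40],[0,-144,123,-39.7,0,0,40],[30,-144,123,-39.7,0,0,40],[30,-144,123,-39.7,0,0,40]])

```text
time_s: 2.22
eef_pos: [0.4741, -0.2284, 0.1992]
eef_rot: [0.696, -0.114, 0.699, 0.117]
wrist_force: [-0.1, 0.5, -1.1]
opening: 0.84
```

```bash
cat > st.py <<'E'
from bench import ctrl
import numpy as np
from scipy.spatial.transform import Rotation as R
def st():
    o=ctrl.get_obs();M=R.from_quat(np.roll(o["eef_rot"],-1)).as_matrix();return o,M
if __name__=="__main__":
    o,M=st();print(o["time_s"],o["eef_pos"].round(4),"yaw",np.degrees(np.arctan2(M[1,1],M[0,1])).round(2),"x",M[:,0].round(4),"F",o["wrist_force"].round(2),o["opening"].round(3),o["q"].round(2))
    for n,g in(("punch",(.4764,-.2324)),("seal",(.4823,.118))):
        d=np.r_[g,o["eef_pos"][2]]-o["eef_pos"];print(n,"tool mm",(M.T@d*1000).round(1))
E
python3 st.py
```

```text
Traceback (most recent call last):
  File "st.py", line 7, in <module>
    o,M=st();print(o["time_s"],o["eef_pos"].round(4),"yaw",np.degrees(np.arctan2(M[1,1],M[0,1])).round(2),"x",M[:,0].round(4),"F",o["wrist_force"].round(2),o["opening"].round(3),o["q"].round(2))
                                                                                                                                                            ^^^^^^^^^^^^^^^^^^
AttributeError: 'float' object has no attribute 'round'
```

```bash
sed -i 's/o\["opening"\].round(3)/round(float(o["opening"]),3)/' st.py; python3 st.py
```

```text
2.225 [ 0.4741 -0.2284  0.1992] yaw 108.77 x [-0.0041  0.0033 -1.    ] F [-0.09  0.49 -1.07] 0.84 [-0.67  0.11  1.76  0.    1.28 -2.57]
punch tool mm [-0.  -4.5  0.9]
seal tool mm [  1.1 325.4 119.2]
```

Request:
step_arm(motion=[[0,-4.5,1,0,0,0,40],[40,-4.5,1,0,0,0,40],[80,-4.5,1,0,0,0,40],[80,-4.5,1,0,0,0,40]])

```text
time_s: 2.72
eef_pos: [0.4768, -0.2332, 0.1197]
eef_rot: [0.696, -0.114, 0.699, 0.117]
wrist_force: [0.1, -0.2, 0.9]
opening: 0.841
```

```bash
python3 st.py
python3 - <<'E'
from h import *
from bench import ctrl
from st import st
p,d=ctrl.camera("side");cv2.imwrite("pics/side1.png",cv2.resize(p[160:310,270:470],None,fx=3,fy=3,interpolation=2)[:,:,::-1])
p,d=ctrl.camera("top");cv2.imwrite("pics/t1.png",cv2.resize(p[160:260,340:460],None,fx=4,fy=4)[:,:,::-1])
E
```

```text
2.725 [ 0.4768 -0.2332  0.1197] yaw 108.84 x [-0.0038  0.003  -1.    ] F [ 0.08 -0.19  0.87] 0.841 [-0.68  0.22  1.81 -0.    1.12 -2.58]
punch tool mm [ 0.   0.9 -0.1]
seal tool mm [  1.  330.6 118.6]
```

View pics/side1.png

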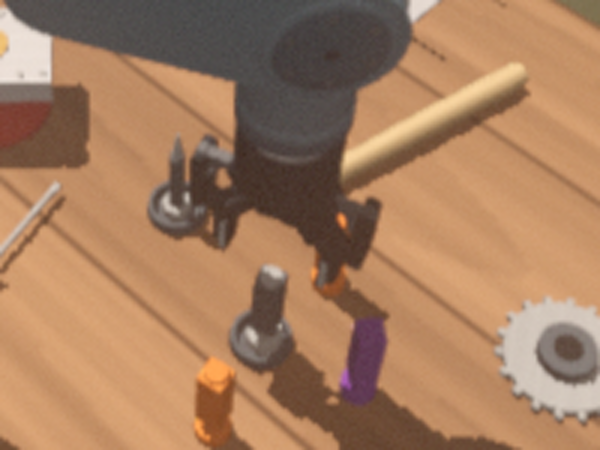

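The side picture shows the two fingertips straddling the punch top: crop (220,240) and (325,285), midpoint on the punch at (268,268). The fingers stay clear of the orange and purple look-alikes, so I descend and grip.

Request:
step_arm(motion=[[25,0.9,0,0,0,0,40],[50,0.9,0,0,0,0,40],[72.5,0.9,0,0,0,0,40],[72.5,0.9,0,0,0,0,40],[72.5,0.9,0,0,0,0,120],[72.5,0.9,0,0,0,0,170],[72.5,0.9,0,0,0,0,255],[72.5,0.9,0,0,0,0,255],[72.5,0.9,0,0,0,0,255],[72.5,0.9,0,0,0,0,255]])

```text
time_s: 4.08
eef_pos: [0.4786, -0.2341, 0.05]
eef_rot: [0.698, -0.116, 0.697, 0.115]
wrist_force: [-0.2, 0.6, 7.6]
opening: 0.249
```

```bash
python3 st.py
```

```text
4.075 [ 0.4786 -0.2341  0.05  ] yaw 108.86 x [ 0.0015 -0.0011 -1.    ] F [-0.18  0.57  7.56] 0.249 [-0.68  0.33  1.84  0.    0.97 -2.58]
punch tool mm [-0.   2.3 -1.5]
seal tool mm [ -0.4 332.  117.3]
```

Request:
step_arm(motion=[[-10,0,0,0,0,0,255],[-30,0,0,0,0,0,255],[-60,0,0,0,0,0,255],[-100,0,0,0,0,0,255],[-140,0,0,0,0,0,255],[-170,0,0,0,0,0,255],[-170,0,0,0,0,0,255],[-170,0,0,0,0,0,255]])

```text
time_s: 5.08
eef_pos: [0.477, -0.2329, 0.2172]
eef_rot: [0.697, -0.115, 0.698, 0.116]
wrist_force: [-0.3, 0.7, -3.5]
opening: 0.252
```

```bash
python3 st.py
```

```text
5.075 [ 0.477  -0.2329  0.2172] yaw 108.85 x [-0.0019  0.0016 -1.    ] F [-0.33  0.69 -3.52] 0.252 [-0.68  0.1   1.73  0.    1.32 -2.58]
punch tool mm [ 0.   0.7 -0.4]
seal tool mm [  0.5 330.4 118.4]
```

Request:
step_arm(motion=[[0,30,11,0,0,0,255],[0,80,29,0,0,0,255],[0,130,46,0,0,0,255],[0,180,64,0,0,0,255],[0,230,82,0,0,0,255],[0,280,100,0,0,0,255],[0,310,111,0,0,0,255],[0,330.4,118.4,0,0,0,255],[0,330.4,118.4,0,0,0,255],[0,330.4,118.4,0,0,0,255]])

```text
time_s: 6.32
eef_pos: [0.4823, 0.1168, 0.2174]
eef_rot: [0.697, -0.116, 0.698, 0.116]
wrist_force: [0.3, 0.8, -3.1]
opening: 0.251
```

```bash
python3 st.py
```

```text
6.325 [0.4823 0.1168 0.2174] yaw 108.86 x [-2.6e-03 -5.0e-04 -1.0e+00] F [ 0.25  0.79 -3.09] 0.251 [-0.    0.02  1.81 -0.    1.31 -1.9 ]
punch tool mm [ 2.000e-01 -3.285e+02 -1.185e+02]
seal tool mm [-0.   1.1  0.3]
```

Request:
step_arm(motion=[[20,1,0.3,0,0,0,255],[45,1,0.3,0,0,0,255],[55,1,0.3,0,0,0,255],[55,1,0.3,0,0,0,255],[55,1,0.3,0,0,0,255]])

```text
time_s: 6.95
eef_pos: [0.4838, 0.1181, 0.1647]
eef_rot: [0.698, -0.116, 0.697, 0.116]
wrist_force: [-0.1, 0.1, -2.4]
opening: 0.251
```

```bash
python3 st.py
python3 - <<'E'
from h import *
from bench import ctrl
for n in("side","top"):
    p,d=ctrl.camera(n);i=ctrl.camera_info(n);np.savez(f"{n}2.npz",p=p,d=d,T=i["T"],k=[i[a] for a in("fx","fy","cx","cy")])
s=load("side2")
W=world(*s[1:])
# punch foot bottom & pose: points in the box
o=ctrl.get_obs()["eef_pos"]
m=(np.hypot(W[...,0]-o[0],W[...,1]-o[1])<.02)&(W[...,2]>.098)&(W[...,2]<.17)&(s[1]>0)
v,u=np.nonzero(m);w=W[m];print(len(w),u.min(),u.max(),v.min(),v.max())
for a in np.arange(.1,.17,.005):
    q=w[(w[:,2]>=a)&(w[:,2]<a+.005)]
    if len(q):print(round(a,3),len(q),q.mean(0).round(4),np.ptp(q[:,:2]@np.array([.71,-.70])).round(4),(((q[:,:2]@np.array([.71,-.70])).max()+(q[:,:2]@np.array([.71,-.70])).min())/2).round(4))
print("axis",o[:2]@np.array([.71,-.70]),"seal",np.dot([.4823,.118],[.71,-.70]))
cv2.imwrite("pics/side2.png",cv2.resize(s[0][105:205,215:315],None,fx=6,fy=6,interpolation=2)[:,:,::-1])
E
```

```text
6.95 [0.4838 0.1181 0.1647] yaw 108.83 x [ 0.0015 -0.     -1.    ] F [-0.1   0.07 -2.42] 0.251 [ 0.    0.08  1.86 -0.    1.2  -1.9 ]
punch tool mm [  -0.  -329.3 -120.1]
seal tool mm [-0.   0.4 -1.5]
148 255 268 154 174
0.115 4 [0.4767 0.1096 0.1186] 0.018 0.2608
0.12 10 [0.4743 0.1112 0.1224] 0.0263 0.2599
0.125 15 [0.4776 0.1077 0.1275] 0.0264 0.2606
0.13 44 [0.4797 0.1138 0.1326] 0.0268 0.2604
0.135 11 [0.4787 0.1123 0.1373] 0.0152 0.2614
0.14 4 [0.4779 0.112  0.1431] 0.0124 0.2608
0.145 9 [0.4786 0.1117 0.1487] 0.0257 0.2598
0.15 10 [0.4766 0.1129 0.1525] 0.0255 0.26
0.155 13 [0.4754 0.1116 0.1567] 0.0209 0.2582
0.16 15 [0.4751 0.1117 0.1628] 0.0287 0.2603
0.165 12 [0.4751 0.1116 0.1678] 0.0292 0.2585
axis 0.26072613193195304 seal 0.259833
```

View pics/side2.png

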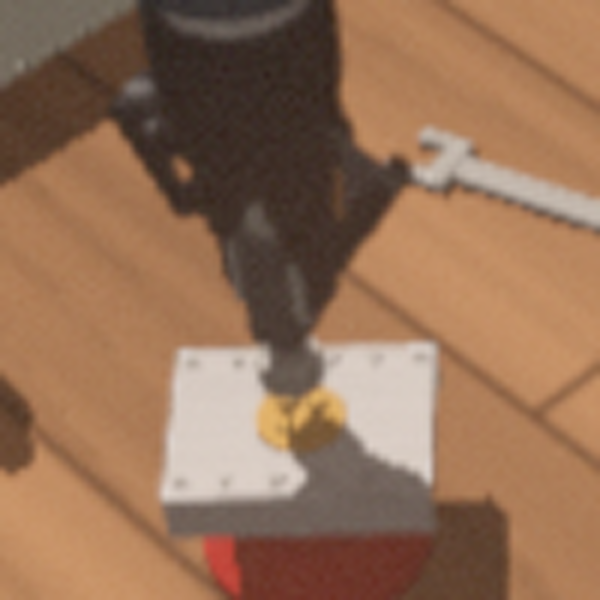

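The foot (crop (291,365)) hangs over the brass disc (crop (301,420)). The sideways offset matches perspective. I'll fit the punch model to averaged depth to check its tilt and centring.

```bash
cat > pose.py <<'E'
from h import *
from bench import ctrl
from st import st
from scipy.optimize import least_squares
o,M=st();i=ctrl.camera_info("side");k=[i[a] for a in("fx","fy","cx","cy")]
d=np.median([ctrl.camera("side")[1] for _ in range(6)],0);W=world(d,i["T"],k)
tcp=o["eef_pos"];yaw=np.radians(18.85)
w=W[(np.hypot(W[...,0]-tcp[0],W[...,1]-tcp[1])<.021)&(W[...,2]>tcp[2]-.05)&(W[...,2]<tcp[2]-.002)&(d>0)]
def box(r,z,R,a,b):
    q=np.stack([r-R,np.abs(z-(a+b)/2)-(b-a)/2],-1);return np.minimum(q.max(1),0)+np.linalg.norm(np.maximum(q,0),axis=1)
def sdf(p):
    P=w-(tcp-[0,0,.046]+p[:3]);ax=np.array([p[3],p[4],1]);ax/=np.linalg.norm(ax)
    ex=np.array([np.cos(yaw),np.sin(yaw),0]);ex-=ex@ax*ax;ey=np.cross(ax,ex)
    X,Y,z=P@ex,P@ey,P@ax;r=np.hypot(X,Y);s=np.maximum(abs(X),abs(Y))
    return np.minimum.reduce([box(r,z,.015,0,.014),box(r,z,.009,.01,.03),box(s,z,.011,.028,.096)])
r=least_squares(sdf,np.zeros(5),loss="soft_l1",f_scale=.001)
C=np.sqrt(np.diag(np.linalg.inv(r.jac.T@r.jac)))*np.sqrt(np.mean(sdf(r.x)**2))
print(len(w),"face",(tcp-[0,0,.046]+r.x[:3]).round(4),"tilt",r.x[3:].round(3),"sd",C.round(4),"rms",np.sqrt(np.mean(sdf(r.x)**2)).round(4),"tcp",tcp.round(4))
E
python3 pose.py
```

```text
127 face [0.4825 0.1192 0.1185] tilt [-0.004 -0.008] sd [0.0002 0.0002 0.0001 0.0068 0.0075] rms 0.0006 tcp [0.4838 0.1183 0.1648]
```

Tilt is under 0.01 rad, and the face is at (0.4825, 0.1192, 0.1185), about 1.2 mm off the seal centre. I'll correct that and approach.

Request:
step_arm(motion=[[4,-1.1,-0.4,0,0,0,255],[8,-1.1,-0.4,0,0,0,255],[12,-1.1,-0.4,0,0,0,255],[15,-1.1,-0.4,0,0,0,255],[17,-1.1,-0.4,0,0,0,255],[17,-1.1,-0.4,0,0,0,255],[17,-1.1,-0.4,0,0,0,255]])

```text
time_s: 8.22
eef_pos: [0.4832, 0.1172, 0.1469]
eef_rot: [0.698, -0.116, 0.697, 0.116]
wrist_force: [-1.0, -0.2, -3.4]
opening: 0.253
```

```bash
python3 st.py;python3 pose.py
```

```text
8.225 [0.4832 0.1172 0.1469] yaw 108.86 x [ 3.e-04 -0.e+00 -1.e+00] F [-1.03 -0.23 -3.35] 0.253 [-0.    0.1   1.88 -0.    1.16 -1.9 ]
punch tool mm [   0.  -328.6 -119.4]
seal tool mm [-0.   1.  -0.6]
125 face [0.4823 0.1182 0.1011] tilt [-0.005 -0.012] sd [0.0002 0.0002 0.0002 0.0077 0.0087] rms 0.0007 tcp [0.4832 0.1172 0.1469]
```

Request:
step_arm(motion=[[1,0,0,0,0,0,255],[2,0,0,0,0,0,255],[3,0,0,0,0,0,255],[4,0,0,0,0,0,255],[5,0,0,0,0,0,255],[5,0,0,0,0,0,255]])

```text
time_s: 9.28
eef_pos: [0.483, 0.1172, 0.1417]
eef_rot: [0.697, -0.116, 0.698, 0.116]
wrist_force: [-0.3, 0.4, -2.7]
opening: 0.249
```

Request:
step_arm(motion=[[0.8,0,0,0,0,0,255],[1.5,0,0,0,0,0,255],[2.2,0,0,0,0,0,255],[3,0,0,0,0,0,255],[3,0,0,0,0,0,255]])

```text
time_s: 9.9
eef_pos: [0.4831, 0.1172, 0.1391]
eef_rot: [0.698, -0.116, 0.697, 0.116]
wrist_force: [-1.3, -1.0, 0.0]
opening: 0.251
```

Contact, about 3 N. I keep pressing slowly.

Request:
step_arm(motion=[[0.5,0,0,0,0,0,255],[1,0,0,0,0,0,255],[1.5,0,0,0,0,0,255],[2,0,0,0,0,0,255],[2,0,0,0,0,0,255]])

```text
time_s: 10.52
eef_pos: [0.4832, 0.1172, 0.1374]
eef_rot: [0.698, -0.116, 0.697, 0.116]
wrist_force: [-3.2, -0.4, 7.0]
opening: 0.249
```

Request:
step_arm(motion=[[0.5,0,0,0,0,0,255],[1,0,0,0,0,0,255],[1.5,0,0,0,0,0,255],[2,0,0,0,0,0,255],[2.5,0,0,0,0,0,255],[2.5,0,0,0,0,0,255]])

```text
time_s: 11.28
eef_pos: [0.4832, 0.1172, 0.135]
eef_rot: [0.698, -0.116, 0.697, 0.116]
wrist_force: [-3.5, -0.5, 7.3]
opening: 0.255
```

Request:
step_arm(motion=[[0.5,0,0,0,0,0,255],[1,0,0,0,0,0,255],[1.5,0,0,0,0,0,255],[2,0,0,0,0,0,255],[2,0,0,0,0,0,255]])

```text
time_s: 11.9
eef_pos: [0.4833, 0.1172, 0.1333]
eef_rot: [0.698, -0.116, 0.697, 0.116]
wrist_force: [-4.3, 0.1, 10.6]
opening: 0.25
```

Request:
step_arm(motion=[[0.3,0,0,0,0,0,255],[0.7,0,0,0,0,0,255],[0.7,0,0,0,0,0,255],[0.7,0,0,0,0,0,255]])

```text
time_s: 12.4
eef_pos: [0.4833, 0.1172, 0.1329]
eef_rot: [0.698, -0.116, 0.697, 0.116]
wrist_force: [-5.3, -0.9, 12.3]
opening: 0.247
```

```bash
python3 st.py;python3 pose.py
```

```text
12.4 [0.4833 0.1172 0.1329] yaw 108.87 x [ 6.e-04 -1.e-04 -1.e+00] F [-5.34 -0.92 12.34] 0.247 [-0.    0.12  1.89 -0.    1.13 -1.9 ]
punch tool mm [   0.  -328.6 -119.6]
seal tool mm [-0.   1.1 -0.7]
176 face [0.4823 0.117  0.086 ] tilt [-0.001  0.018] sd [0.0006 0.0007 0.0004 0.0201 0.0261] rms 0.002 tcp [0.4833 0.1172 0.1329]
```

Request:
step_arm(motion=[[0.4,0,0,0,0,0,255],[0.4,0,0,0,0,0,255],[0.4,0,0,0,0,0,255],[0.4,0,0,0,0,0,255],[0.4,0,0,0,0,0,255],[0.4,0,0,0,0,0,255],[0.4,0,0,0,0,0,255],[0.4,0,0,0,0,0,255],[0.4,0,0,0,0,0,255],[0.4,0,0,0,0,0,255]])

```text
time_s: 13.95
eef_pos: [0.4834, 0.1173, 0.1327]
eef_rot: [0.698, -0.116, 0.697, 0.116]
wrist_force: [-5.8, 0.5, 14.3]
opening: 0.245
```

Request:
step_arm(motion=[[-1,0,0,0,0,0,255],[-2,0,0,0,0,0,255],[-4,0,0,0,0,0,255],[-6,0,0,0,0,0,255],[-10,0,0,0,0,0,255],[-14,0,0,0,0,0,255],[-18,0,0,0,0,0,255],[-22,0,0,0,0,0,255],[-22,0,0,0,0,0,255],[-22,0,0,0,0,0,255]])

```text
time_s: 15.2
eef_pos: [0.483, 0.1172, 0.1531]
eef_rot: [0.698, -0.116, 0.698, 0.116]
wrist_force: [-0.4, 0.0, -3.4]
opening: 0.248
```

```bash
python3 st.py;python3 pose.py
python3 - <<'E'
from h import *
from bench import ctrl
p,d=ctrl.camera("side");cv2.imwrite("pics/side3.png",cv2.resize(p[120:205,215:315],None,fx=7,fy=7,interpolation=2)[:,:,::-1])
E
```

```text
15.2 [0.483  0.1172 0.1531] yaw 108.86 x [-1.e-04 -0.e+00 -1.e+00] F [-0.35  0.03 -3.37] 0.248 [-0.    0.09  1.87 -0.    1.17 -1.9 ]
punch tool mm [   0.  -328.7 -119.2]
seal tool mm [ 0.   1.  -0.4]
130 face [0.4822 0.1177 0.1072] tilt [-0.01   0.001] sd [0.0002 0.0002 0.0002 0.0067 0.0078] rms 0.0006 tcp [0.483  0.1172 0.1531]
```

View pics/side3.png

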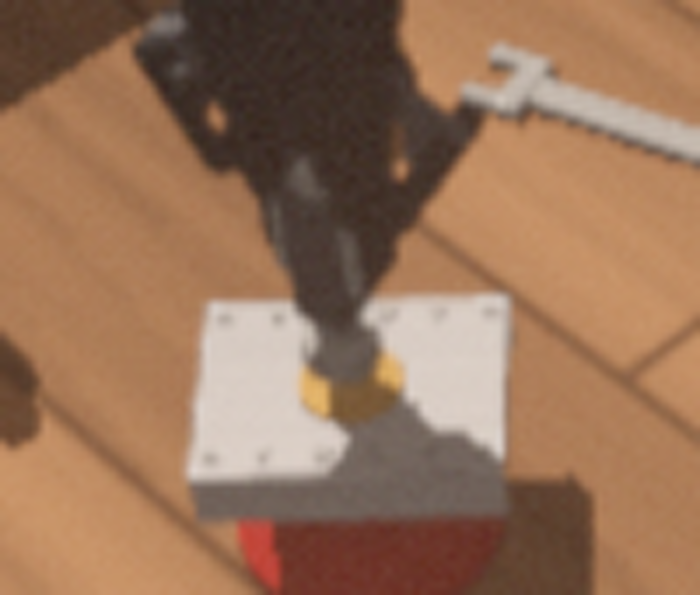

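The disc now looks smooth at crop (350,385), with no pip shadows. The TCP drop also adds up: 4 mm of sinking plus 2.8 mm of cushion at 17 N. I'll measure the rest's cup on the first images and lift.

Run:
```python
from h import *
from scipy.optimize import least_squares
for n in("top0","side0","side2","top2"):
    D=load(n);W=world(*D[1:]);
    m=(D[1]>0)&(W[...,2]>.0105)&(W[...,2]<.018)&(np.hypot(W[...,0]-.475,W[...,1]+.232)<.033)
    if n in("side2","top2"): m&=(W[...,2]>.0105)
    w=W[m]
    def res(p):
        r=np.hypot(w[:,0]-p[0],w[:,1]-p[1]);return np.maximum(abs(r-.024)-.003,0)
    r=least_squares(res,[.475,-.232],loss="soft_l1",f_scale=.001)
    e=(w.min(0)+w.max(0))/2
    print(n,len(w),r.x.round(4),r.cost*1e6,"ext mid",e.round(4),np.ptp(w,axis=0).round(3))
```

```text
top0 66 [ 0.4735 -0.2362] 73.72041029247349 ext mid [ 0.4738 -0.2323  0.0143] [0.051 0.05  0.007]
side0 132 [ 0.4779 -0.2282] 221.40398253802493 ext mid [ 0.4741 -0.2307  0.0141] [0.051 0.051 0.007]
side2 116 [ 0.4743 -0.2306] 2.268108961263989 ext mid [ 0.4738 -0.2306  0.0142] [0.051 0.051 0.007]
top2 66 [ 0.4725 -0.2323] 13.387260889165324 ext mid [ 0.4738 -0.2325  0.0143] [0.051 0.051 0.007]
```

Request:
step_arm(motion=[[-20,0,0,0,0,0,255],[-45,0,0,0,0,0,255],[-65,0,0,0,0,0,255],[-65,-40,-15,0,0,0,255],[-65,-90,-33,0,0,0,255],[-65,-140,-51,0,0,0,255],[-65,-190,-69,0,0,0,255],[-65,-240,-87,0,0,0,255],[-65,-290,-105,0,0,0,255],[-65,-328.7,-119.2,0,0,0,255]])

```text
time_s: 16.8
eef_pos: [0.4762, -0.2346, 0.2182]
eef_rot: [0.698, -0.116, 0.698, 0.115]
wrist_force: [-0.4, 0.9, -3.5]
opening: 0.245
```

```bash
python3 st.py
```

```text
16.8 [ 0.4762 -0.2346  0.2182] yaw 108.79 x [ 2.e-04 -3.e-04 -1.e+00] F [-0.36  0.85 -3.48] 0.245 [-0.68  0.09  1.73 -0.    1.32 -2.58]
punch tool mm [-0.   2.   0.9]
seal tool mm [-1.000e-01  3.318e+02  1.194e+02]
```

Request:
step_arm(motion=[[0,3.3,0,0,0,0,255],[40,3.3,0,0,0,0,255],[80,3.3,0,0,0,0,255],[120,3.3,0,0,0,0,255],[138,3.3,0,0,0,0,255],[138,3.3,0,0,0,0,255],[138,3.3,0,0,0,0,255]])

```text
time_s: 17.68
eef_pos: [0.4766, -0.2299, 0.0819]
eef_rot: [0.698, -0.117, 0.697, 0.115]
wrist_force: [0.1, -0.8, -3.6]
opening: 0.25
```

```bash
python3 st.py; python3 pose.py
```

```text
17.675 [ 0.4766 -0.2299  0.0819] yaw 108.88 x [ 0.0022 -0.0017 -1.    ] F [ 0.11 -0.82 -3.6 ] 0.25 [-0.67  0.27  1.84  0.    1.03 -2.57]
punch tool mm [ 0.  -2.3 -1. ]
seal tool mm [ -0.6 327.3 118. ]
115 face [ 0.4759 -0.2291  0.0359] tilt [-0.014 -0.009] sd [0.0002 0.0002 0.0001 0.0072 0.0098] rms 0.0007 tcp [ 0.4766 -0.2299  0.0819]
```

Request:
step_arm(motion=[[0,-1,-2.2,0,0,0,255],[8,-1,-2.2,0,0,0,255],[16,-1,-2.2,0,0,0,255],[24,-1,-2.2,0,0,0,255],[28,-1,-2.2,0,0,0,255],[30,-1,-2.2,0,0,0,255],[31,-1,-2.2,0,0,0,255],[31,-1,-2.2,0,0,0,255]])

```text
time_s: 18.98
eef_pos: [0.4738, -0.2309, 0.05]
eef_rot: [0.698, -0.116, 0.698, 0.116]
wrist_force: [-2.1, 3.1, 5.3]
opening: 0.251
```

```bash
python3 st.py
```

```text
18.975 [ 0.4738 -0.2309  0.05  ] yaw 108.87 x [-0. -0. -1.] F [-2.15  3.08  5.29] 0.251 [-0.68  0.32  1.85 -0.    0.97 -2.58]
punch tool mm [-0.  -2.3  2. ]
seal tool mm [ -0.  327.4 120.9]
```

Request:
step_arm(motion=[[-0.7,0,0,0,0,0,255],[-0.7,0,0,0,0,0,160],[-0.7,0,0,0,0,0,120],[-0.7,0,0,0,0,0,80],[-0.7,0,0,0,0,0,40],[-0.7,0,0,0,0,0,40],[-0.7,0,0,0,0,0,40]])

```text
time_s: 19.85
eef_pos: [0.4736, -0.2309, 0.0499]
eef_rot: [0.698, -0.116, 0.698, 0.116]
wrist_force: [-0.2, 0.3, -1.2]
opening: 0.845
```

Request:
step_arm(motion=[[-20,0,0,0,0,0,40],[-45,0,0,0,0,0,40],[-80,0,0,0,0,0,40],[-130,0,0,0,0,0,40],[-180,0,0,0,0,0,40],[-180,60,0,0,0,0,40],[-180,120,0,0,0,0,40],[-180,180,0,0,0,0,40],[-180,180,0,0,0,0,40],[-180,180,0,0,0,0,40]])

```text
time_s: 21.1
eef_pos: [0.4159, -0.0608, 0.2303]
eef_rot: [0.698, -0.117, 0.697, 0.116]
wrist_force: [0.1, 0.1, 0.9]
opening: 0.842
```

```bash
python3 st.py
python3 - <<'E'
from h import *
from bench import ctrl
I=[]
for n in("side","top"):
    p,d=ctrl.camera(n);i=ctrl.camera_info(n);k=[i[a] for a in("fx","fy","cx","cy")];W=world(d,i["T"],k)
    for lo,hi in((.0105,.018),(.036,.06),(.07,.092),(.098,.115)):
        w=W[(d>0)&(W[...,2]>lo)&(W[...,2]<hi)&(np.hypot(W[...,0]-.475,W[...,1]+.232)<.034)]
        if len(w):print(n,lo,len(w),w.mean(0).round(4),((w.min(0)+w.max(0))/2).round(4),w[:,2].max().round(4))
    I.append(cv2.resize(p[150:310,150:470] if n=="side" else p[140:300,150:470],None,fx=2.4,fy=1.8,interpolation=2))
cv2.imwrite("pics/end.png",np.vstack(I)[:,:,::-1])
E
```

```text
21.1 [ 0.4159 -0.0608  0.2303] yaw 108.91 x [ 1.2e-03 -9.0e-04 -1.0e+00] F [0.07 0.12 0.86] 0.842 [-0.43 -0.19  1.97 -0.    1.35 -2.33]
punch tool mm [   0.2 -181.9    1.7]
seal tool mm [-1.000e-01  1.476e+02  1.208e+02]
side 0.0105 132 [ 0.4688 -0.2349  0.0141] [ 0.4733 -0.2313  0.0142] 0.0179
side 0.036 57 [ 0.4659 -0.2359  0.0484] [ 0.4724 -0.2346  0.048 ] 0.0599
side 0.07 54 [ 0.4661 -0.2362  0.0817] [ 0.4716 -0.2347  0.0811] 0.0919
side 0.098 74 [ 0.4715 -0.2317  0.1023] [ 0.4725 -0.232   0.1029] 0.1078
top 0.0105 56 [ 0.4736 -0.2285  0.0146] [ 0.4738 -0.2323  0.0144] 0.0177
top 0.036 10 [ 0.473  -0.2247  0.049 ] [ 0.471  -0.2277  0.0496] 0.0587
top 0.07 8 [ 0.4715 -0.225   0.0813] [ 0.4712 -0.2276  0.0833] 0.0914
top 0.098 52 [ 0.4715 -0.2327  0.103 ] [ 0.4715 -0.234   0.1043] 0.1105
```

View pics/end.png

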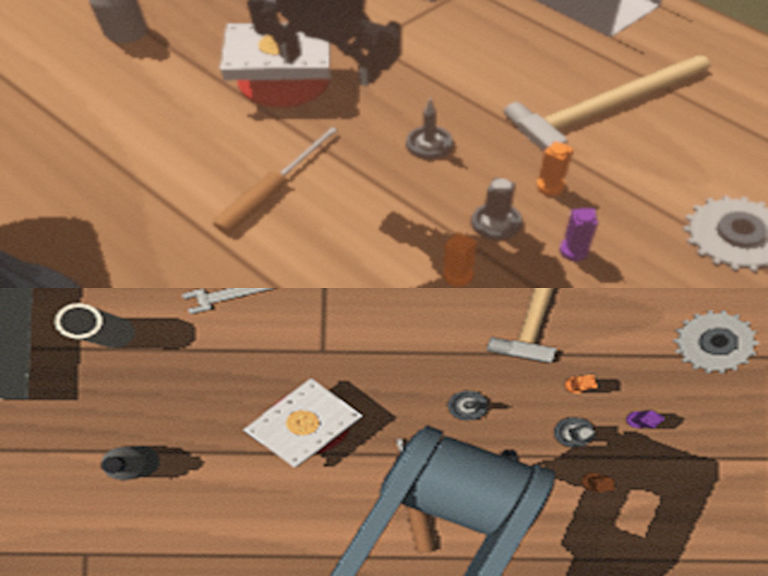

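The punch stands upright in its cup (side view (497,207), top view (575,432)), and the bystanders are in place. One last depth check of the pips against the start before handing in.

Run:
```python
from h import *
from bench import ctrl
D=load("top0");i=ctrl.camera_info("top")
d=np.median([ctrl.camera("top")[1] for _ in range(5)],0)
for n,dd in(("before",D[1]),("after",d)):
    W=world(dd,D[2],D[3]);r=np.hypot(W[...,0]-.4823,W[...,1]-.118)
    for a,b in((0,.016),(.026,.04)):
        z=W[...,2][(r>=a)&(r<b)&(dd>0)];print(n,a,z.mean().round(4),np.percentile(z,[10,50,90]).round(4))
```

```text
before 0 0.09 [0.0859 0.0896 0.0952]
before 0.026 0.087 [0.0834 0.0869 0.0905]
after 0 0.0891 [0.0869 0.0891 0.0918]
after 0.026 0.087 [0.085  0.087  0.0892]
```

```bash
python3 -c "
from bench import ctrl
print(ctrl.hand_in())"
```

```text
the job is handed in; nothing more can be done
None
```

The seal is pressed and the punch is back upright in its own rest. I handed the job in at about 21 s; the hand-in gave no verdict.

- **Pressing:** I pressed the punch on the seal slowly, up to about 17 N (well under 25 N), and held it for more than a second. The face was about 1 mm off the seal's centre. Just before contact the punch leaned by about 0.01 rad. The one pose fit I took under load was noisier, showing 0.02 ± 0.03 rad.
- **Pips sunk:** At about 10 N the pips gave way at constant force. The total drop of 6.8 mm matches 4 mm of sinking plus 2.8 mm of cushion. Afterwards, the average height over the seal had dropped 0.9 mm, against about 1 mm expected for four sunk pips. I could not read the pips one by one.
- **Lift-off:** The punch went straight up and stayed within about 1 mm of the seal's centre.
- **Return:** It stands on the cup floor with its top at about 0.104 m and no visible lean. It is within about 3 mm of the cup's centre. The arm is clear, and none of the bystanders in view looked moved.

The two cameras differed by about 1–2 mm, and no check failed.

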